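Turn the jar on the drainer, release the catch and hold the tray tipped

TASK

On the tipping drainer, turn the oblong glass jar a quarter turn (either way) so that, instead of a narrow end, a broad side stands flat against the tray's bent stop bar, and let go of it there. Only then press the catch's thumb paddle fully down so that its arm flips up clear of the lever, and after that pull the lever's black bar all the way towards the robot, so that the tray tips with the jar still standing against the bar. Finish holding the lever fully pulled (it springs back if released), and leave the other kitchen things where they stand.

Things in the scene. Friction and masses are not known exactly. Their poses are not given: they have to be found in the camera images.
- jar: Oblong amber glass jar, round steel twist cap, standing on the tray. Body 45 mm along own x (between the broad sides), 80 mm along own y (between the narrow ends), 80 mm high; cap 44 mm across, 88 to 103 mm up. 0.25 to 0.5 kg. Origin: centre of underside, z up. Starts with a narrow end towards the stop bar (own y roughly along the tray's x), up to 45 mm short of it.
- stop_face (a point): Point on the tray floor below the middle of the stop bar's inner face, which the jar is to meet. Axes: x from the bar across the tray, away from the robot; y left along the bar; z up. The bar: bent round steel, 10 mm thick, 140 mm long, centre 30 mm and top 35 mm above the floor, along the tray's robot-side edge. With a broad side flat on the bar, the jar's origin is at x = 22.5 mm here.
- tray (a joint): Tilt of the drainer tray, rad: 0 level, 0.28 tipped, stop-bar edge down; geared to 0.4 times the lever's angle. Its axis runs along y, 85 mm along x from stop_face, 15 mm below the floor. Tray floor: steel, level at the start, 95 mm above the worktop, 170 mm along y (middle at stop_face), 185 mm along x from the bar, 10 mm rims on the other three sides, a flap hanging below the bar.
- catch (a joint): Safety catch, a rocker left of the lever, rad. 0: its 60 mm arm lies across the robot side of the lever stem and blocks it; 1.25 (hard stop): the arm points up, the lever is free. It clears the lever from about 1.0 and stays where it is left by friction (about 1.5 N at the paddle). Pressing the paddle down increases it. Starts at 0 to 0.15.
- catch_pivot (a point): Pivot of the catch, 125 mm above the worktop. Its turning axis is level and points along the tray's x. Here the catch's arm goes out to the tray's -y side (towards the lever) and the paddle to the +y side.
- catch_paddle (a point): Point on top of the catch's thumb paddle, 45 mm from the pivot. Paddle: steel plate 24 mm wide (tray x), 6 mm thick, spanning 10 to 55 mm from the pivot. At catch 0 it rises outward at 0.6 rad (this point 28 mm above the pivot); at 1.25 it slopes 0.65 rad below level (this point 25 mm below the pivot). Free underneath; press it down from above.
- lever (a joint): Pull lever, rad. 0: leaning 0.35 rad away from the robot (towards the tray's +x); 0.7 (hard stop): leaning 0.35 rad towards the robot. A spring returns it: about 3 N at the bar at the start, 7 N at full pull. With the catch closed it gives less than 0.1 rad to a light pull (10 N); do not force it.
- lever_pivot (a point): Pivot of the lever, 70 mm above the worktop, 170 mm to the left (tray y) of the middle of the tray; its axis is level, along the tray's y.
- lever_bar (a point): Grip of the lever: level black plastic bar, 16 mm thick, 76 mm long along the tray's y, joining the two legs of a D handle; 60 mm between the legs, 35 mm free below the bar. This point: middle of the bar, 180 mm from the pivot; at the start 239 mm above the worktop and 62 mm along the tray's x from the pivot. It swings to 62 mm on the robot side, 250 mm high midway.
- round_jar: Bystander: round amber glass jar with steel cap, 56 mm across, 85 mm high, on the rack's fixed rear ledge (70 mm above the worktop) beyond the tray. Origin at the underside.
- steel_glass: Bystander: stainless steel drinking glass, 64 mm across, 85 mm high, on the same rear ledge. Origin at the underside.
- tall_jar: Bystander: tall round amber glass jar with steel cap, 76 mm across, 140 mm high, on the worktop at the left. Origin at the underside.
- colander: Bystander: orange plastic colander bowl, 190 mm across, 90 mm high, far left on the worktop. Origin at the underside.
- mug: Bystander: white mug, 80 mm across, 90 mm high, near left on the worktop. Origin at the underside.
- dish_brush: Bystander: wooden dish brush lying on the worktop, near right. Origin at its underside.
- soap_bottle: Bystander: white plastic bottle, 60 mm across, 160 mm high, far right on the worktop. Origin at the underside.

How it is judged:
On the way, in this order (a step that is already met when the one before it is completed fails the run):
1. the jar stands on the level tray with a broad side flat against the stop bar, let go, the catch still closed and the lever not pulled (x of jar in the frame of stop_face between 0.015 and 0.029 m and y of jar in the frame of stop_face between -0.055 and 0.055 m and z of jar in the frame of stop_face below 0.007 m and angle between the x axis of jar and the x axis of stop_face, either way round below 0.13 rad and angle between the z axis of jar and the z axis of stop_face, either way round below 0.12 rad and contact force between each of the arm, the fingers and jar below 0.3 N and value of joint catch below 0.5 rad and value of joint lever below 0.15 rad), for 0.2 s.
2. the catch is flipped up clear of the lever before the lever is pulled (value of joint catch above 1 rad and value of joint lever below 0.15 rad), for 0.1 s.
At the end, for the whole second after the job is handed in: Robot holds the lever bar (over 1 N): lever still at 0.6 rad or more, tray tipped 0.22 or more, catch beyond 0.95; the untouched jar stands on the tray, broad side to the stop bar (origin 15 to 29 mm from its face, within 55 mm of its middle, within 0.13 rad of square) (x of jar in the frame of stop_face between 0.015 and 0.029 m and y of jar in the frame of stop_face between -0.055 and 0.055 m and z of jar in the frame of stop_face below 0.007 m and angle between the x axis of jar and the x axis of stop_face, either way round below 0.13 rad and angle between the z axis of jar and the z axis of stop_face, either way round below 0.12 rad and contact force between each of the arm, the fingers and jar below 0.3 N and value of joint lever above 0.6 rad and value of joint tray above 0.22 rad and value of joint catch above 0.95 rad and velocity of joint lever between -0.1 and 0.1 rad/s and contact force between any of the fingers, the arm and lever above 1 N); the arm keeps its last pose, push and grip.
It fails at once if the lever is forced past its closed catch (value of joint lever above 0.2 rad and value of joint catch below 0.6 rad).
It fails at once if the jar is knocked over or drops off the tray (angle between jar's own z axis and vertical above 0.7 rad or height (world z) of jar below 0.03 m).
It fails at once if another kitchen thing is moved more than 30 mm or knocked over (distance of any of round_jar, steel_glass, tall_jar, colander, mug, dish_brush, soap_bottle from where it was at the start of the episode above 0.03 m or angle between any of round_jar, steel_glass, tall_jar, colander, mug, soap_bottle's own z axis and vertical above 0.5 rad).
It also fails if it takes over 56 s, if anything falls off the work surface, if the arm or the gripper's body presses on something with over 40 N, if the wrist force passes 120 N, or if a joint passes its speed limit or range.

ROBOT

A 6-joint arm with a two-finger parallel gripper is mounted at the origin on the work surface. World frame = base frame: x ahead of the robot, y to its left, z up, the work surface at z = 0. Lengths are in m, angles in rad, forces in N, time in s.
With the tool pointing down it reaches from about 0.3 to 0.85 m from the base axis. Payload 4.2 kg.
Tool frame: the origin (TCP) lies between the finger pads; the fingertips stand robot.tcp_to_tips ahead of it and the grasp point (between the pads) lies 2 mm behind it (robot.tcp_to_tips is the distance from the TCP to the fingertips, in m); z points along the fingers, y is the line along which they close (so a half turn about z gives the same grasp; the last joint's range is limited). The gripper opens to 91 mm and grips with 3 to 60 N. Pads are 32 mm wide; open, the fingers measure 118 mm over their backs; the gripper's body (76 mm by 178 mm) begins 60 mm behind the grasp point.
Start: joints at [-1.328, 0.32, 1.565, -0, 1.257, -0.02], TCP at [0.149, -0.555, 0.202] pointing down, gripper open.
Joint ranges: [-3.11, 3.11], [-0.84, 2.01], [0.21, 2.61], [-1.34, 4.49], [0.05, 2.63], [-2.56, 2.56]. Speed limits (rad/s): [2.57, 2.57, 3.14, 3.14, 3.14, 3.14].

INTERFACE

Orientations are given as a rotation vector (axis times angle).
In Python, from plant import monitor, get_image, job_done, robot gives the robot as it stands.
- The arm moves only by the tool arm_command, never from a script. Its argument "plan" is text: rows parted by semicolons, each of 6 numbers parted by spaces: the shift along the tool's x, y, z in m, then the turn, a rotation vector about the tool's x, y, z in degrees. A call has 1 to 8 rows; each row is the pose to reach, as a shift and turn from the pose commanded when the call began, along the tool's axes at that moment; what a row does not reach only later rows make up. A row lasts 1/12 s, in which the tool goes at most 41.7 mm and 7.16 degrees, less where a joint would pass 70% of its speed; a pose out of reach is approached as far as the arm can. A call with a gripper value outside its range is refused whole. "hand" is the closure in counts, from 0 (fully open) to 255 (shut), set as the call begins (left out, the last holds). The fingers move at their own pace and stop on an object; the grip force is fixed at half the most. Time passes only in rows, so rows that repeat a pose let the fingers close. It gives the time, the measured TCP pose, the force, the opening and the grip force at its end, in the units of the state.
- monitor.get_state(): the state, without advancing time (a new reading comes with each control period).
- get_image(name): name is "scene" or "side" or "wrist"; returns a dict with "color" (384x512x3 uint8, red, green, blue), "range_z" (384x512 float32, m along the optical axis (not along the pixel's ray), 0 where there is no reading), "camera_matrix" (3x3 intrinsics, pixels), "T" (4x4, takes a point from camera to world coordinates); the wrist camera has in their place "T_tool_cam" (4x4, takes a point from camera to tool coordinates, whose origin is the TCP and whose axes are the flange's). Camera axes: x right, y down, z forward; pixel columns grow to the right and rows downward; lengths in m; the calibration is good to about 2 mm. A picture is of the moment at which its call begins: read the wrist's pose just before it.
- job_done(): hands the job in; it is judged then, once.
The state is a dict: "time": time; "joint_positions": joint angles; "joint_vel": joint speeds; "effort": joint torques, N m; "eef_pos": TCP position; "tcp_rot": TCP orientation; "wrist_force": force on the tool from outside, world axes, zero at the start; "torque": the same for the moment, N m; "finger_gap": opening from 0.0 (shut) to 1.0 (fully open); "finger_force": force on a finger pad.
Only numpy, scipy, OpenCV 4.12 (cv2) and the standard library are available. Lean on these libraries where they do the work, as an engineer would, in place of code of your own. Each camera call takes 0.05 s, during which the arm holds its last target. There are 200 camera calls.

## Working session

There is one attempt and no reset: what is moved stays moved. The work goes in short steps, Python scripts to look and compute and a tool call to move; the robot and the scene stay as the last step left them, time stands still between calls to the robot, and variables do not carry over. Pictures are saved under pics/ and viewed, at most 10 in all, crops included, and the job is handed in when it is done.

Besides the shell and the picture viewer there is one more tool, called after "Emit:" in YAML: its name, and indented under it one key for each argument. arm_command: Moves the arm, as the interface text tells. Its arguments: {"type":"object","properties":{"plan":{"type":"string"},"hand":{"type":"number"}},"required":["plan"]}

```bash
mkdir -p pics; cat > h.py <<'E'
import numpy as np, cv2
from scipy.spatial.transform import Rotation as R
from plant import monitor, get_image, job_done, robot
def cloud(im,T=None):
    z=im["range_z"];K=im["camera_matrix"];v,u=np.indices(z.shape)
    p=np.stack([(u-K[0,2])/K[0,0]*z,(v-K[1,2])/K[1,1]*z,z],-1)
    T=im["T"] if T is None else T
    return p@T[:3,:3].T+T[:3,3]
def tool():
    s=monitor.get_state();T=np.eye(4);T[:3,:3]=R.from_rotvec(s["tcp_rot"]).as_matrix();T[:3,3]=s["eef_pos"];return T
E
python3 - <<'E'
from h import *
print(monitor.get_state(), robot.tcp_to_tips)
a=get_image("scene");b=get_image("side")
np.savez("s0.npz",sc=a["color"],sp=cloud(a),dc=b["color"],dp=cloud(b))
for n,i in(("scene",a),("side",b)):
    cv2.imwrite(f"pics/{n}.png",cv2.resize(i["color"][:,:,::-1],(800,600)))
    print(n,i["T"].round(3).tolist())
E
```

```text
{'time': 0.0, 'joint_positions': array([-1.32798019e+00,  3.20280776e-01,  1.56565669e+00,  2.20662578e-05,
        1.25739250e+00, -2.00084765e-02]), 'joint_vel': array([-0.00041337, -0.00066801, -0.00030206, -0.001256  , -0.00045125,
        0.00064313]), 'effort': array([-6.62673619e-05, -4.12459302e+01, -2.31978106e+01,  7.26088788e-02,
        4.57234879e-02, -1.34816050e-04]), 'eef_pos': array([ 0.14926882, -0.55475079,  0.20083536]), 'tcp_rot': array([-3.11279270e+00, -4.11419560e-01,  2.70480977e-04]), 'wrist_force': array([-0.48647628,  0.10140222,  0.80178862]), 'torque': array([ 0.01370913, -0.02434892,  0.04373224]), 'finger_force': 0.0, 'finger_gap': 1.0006834629414922} 0.017
scene [[-0.829, 0.462, -0.317, 0.954], [0.56, 0.677, -0.477, 0.675], [-0.006, -0.573, -0.82, 1.283], [0.0, 0.0, 0.0, 1.0]]
side [[-0.752, -0.354, 0.556, -0.254], [-0.659, 0.383, -0.647, 0.968], [0.016, -0.853, -0.522, 0.916], [0.0, 0.0, 0.0, 1.0]]
```

View pics/scene.png

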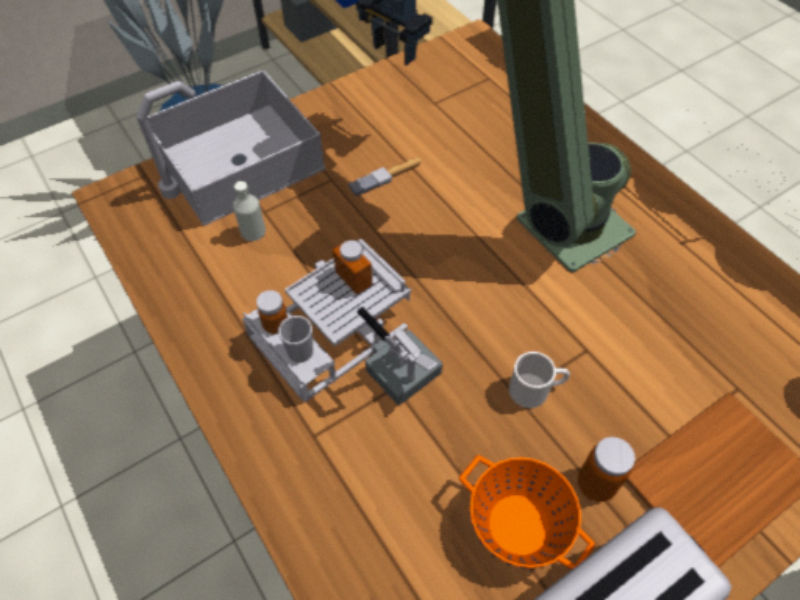

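View pics/side.png

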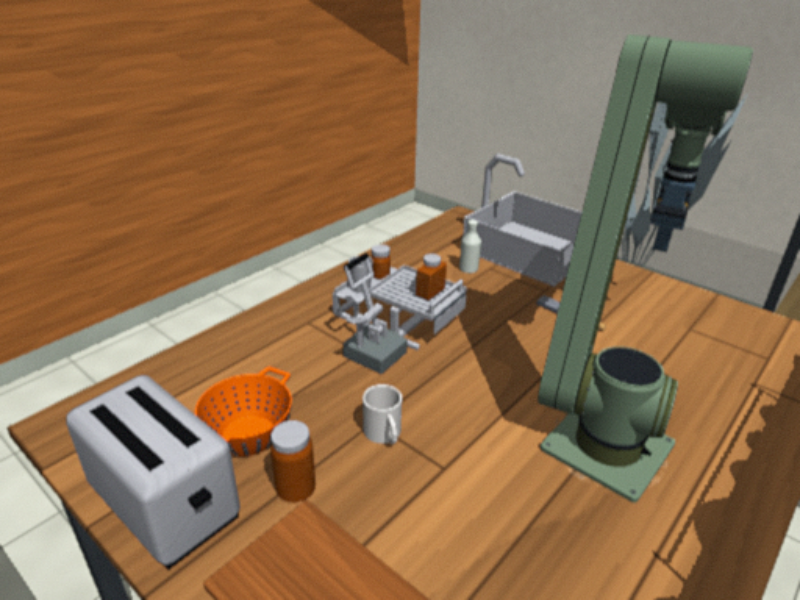

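The scene view shows the jar's cap at (350,250) and the tray corners at about (410,290), (362,243), (287,292) and (335,337). The black lever bar is at (373,323), and the catch is at about (400,345) on the grey base. The mug, brush, bottle and ledge things all stand clear of these.

```bash
python3 - <<'E'
from h import *
d=np.load("s0.npz");c=d["sc"].astype(int);p=d["sp"]
def box(x0,x1,y0,y1):
    m=np.zeros(c.shape[:2],bool);m[int(y0*.64):int(y1*.64),int(x0*.64):int(x1*.64)]=1;return m
Z=p[...,2];sat=c.max(-1)-c.min(-1)
m=box(270,430,230,350)
amb=(c[...,0]-c[...,2]>60)
fl=m&(abs(Z-.095)<.006)&(sat<40)
q=p[fl][:,:2].astype(np.float32)
r=cv2.minAreaRect(q*1000);print("floor",fl.sum(),r,cv2.boxPoints(r).round(0).tolist(),np.median(Z[fl]))
bar=m&(Z>.118)&(Z<.136)&(sat<40);q=p[bar];
n,l=cv2.connectedComponents(bar.astype(np.uint8))
for i in range(1,n):
    k=l==i
    if k.sum()>8:
        q=p[k];v=np.linalg.svd(q[:,:2]-q[:,:2].mean(0),full_matrices=0)[2][0]
        print("bar?",k.sum(),q.mean(0).round(3),q.min(0).round(3),q.max(0).round(3),np.degrees(np.arctan2(v[1],v[0])).round(1))
cap=box(335,370,232,275)&(Z>.185)&(Z<.206)
print("cap",cap.sum(),p[cap].mean(0),np.ptp(p[cap],0), Z[box(335,370,232,275)].max())
sh=m&amb&(Z>.1)&(Z<.2);q=p[sh&(Z>.16)][:,:2].astype(np.float32)
top=sh&(abs(Z-.176)<.012);print("jar",cv2.minAreaRect(p[sh][:,:2].astype(np.float32)*1000),sh.sum(),"top",top.sum())
blk=box(350,400,300,350)&(c.max(-1)<60)&(Z>.2)
q=p[blk];v=np.linalg.svd(q[:,:2]-q[:,:2].mean(0),full_matrices=0)[2][0]
print("lever",blk.sum(),q.mean(0),q.min(0),q.max(0),np.degrees(np.arctan2(v[1],v[0])))
# crops
for n,cc,a in(("c1",d["sc"],(150,300,150,265)),("c2",d["dc"],(205,310,150,245))):
    cv2.imwrite(f"pics/{n}.png",cv2.resize(cc[a[2]:a[3],a[0]:a[1],::-1],None,fx=5,fy=5,interpolation=cv2.INTER_CUBIC))
E
```

```text
floor 1833 ((597.4091186523438, -73.97184753417969), (261.124267578125, 262.75244140625), 50.13787078857422) [[413.0, -90.0], [615.0, -258.0], [782.0, -58.0], [580.0, 110.0]] 0.09691572618903943
bar? 116 [ 0.495 -0.088  0.13 ] [ 0.483 -0.16   0.12 ] [ 0.506 -0.015  0.136] 95.4
bar? 68 [ 0.725 -0.045  0.127] [ 0.704 -0.055  0.118] [ 0.754 -0.022  0.136] -18.1
bar? 36 [0.565 0.112 0.132] [0.553 0.084 0.123] [0.574 0.133 0.136] 114.6
bar? 23 [0.725 0.002 0.129] [ 0.706 -0.01   0.119] [0.743 0.007 0.136] 17.5
bar? 13 [ 0.756 -0.014  0.13 ] [ 0.749 -0.027  0.12 ] [ 0.761 -0.001  0.135] 111.9
cap 151 [ 0.55687375 -0.09920741  0.19836995] [0.044103   0.04677984 0.01884424] 1.2833067950700063
jar ((603.00537109375, -96.36558532714844), (105.36766815185547, 296.0902404785156), 73.8995132446289) 344 top 174
lever 106 [0.63271528 0.10186256 0.25674522] [0.62139195 0.05810667 0.23698026] [0.95424057 0.67492256 1.2833068 ] 63.298801332524754
```

View pics/c1.png

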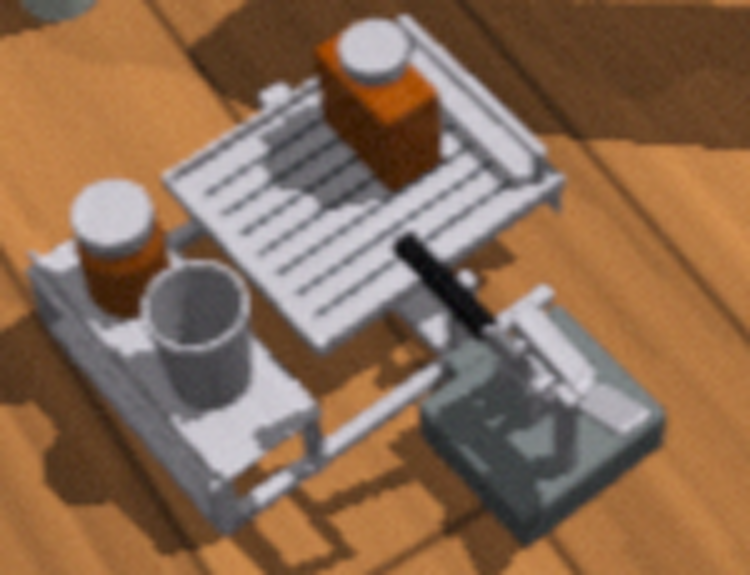

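View pics/c2.png

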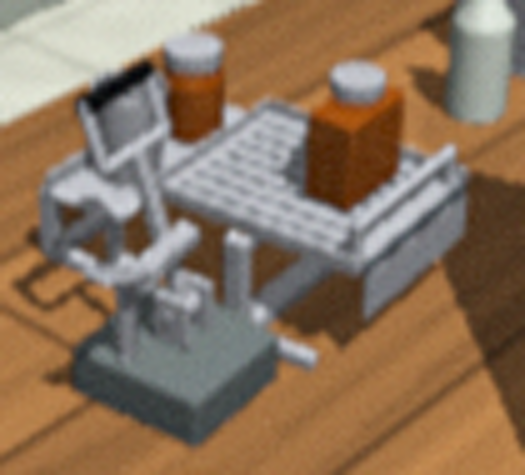

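The first crop shows the stop bar from (400,20) to (540,170) and the jar with its long axis pointing at the bar. It also shows the black lever bar from (400,240) to (490,325) and the paddle at (615,410). The second crop shows the D handle leaning away and the catch arm across the stem at (160,250). I'll refine the numbers and drop the invalid depths.

```bash
python3 - <<'E'
from h import *
d=np.load("s0.npz");c=d["sc"].astype(int);p=d["sp"]
Z=p[...,2];ok=Z<.5;sat=c.max(-1)-c.min(-1);v,u=np.indices(Z.shape);U=(u-150)*5;V=(v-150)*5
def B(x0,x1,y0,y1):return ok&(U>x0)&(U<x1)&(V>y0)&(V<y1)
def line(k,n):
    q=p[k];w=np.linalg.svd(q[:,:2]-q[:,:2].mean(0),full_matrices=0)[2][0]
    print(n,k.sum(),q.mean(0).round(4),q.min(0).round(3),q.max(0).round(3),np.degrees(np.arctan2(w[1],w[0])).round(1))
line(B(380,570,0,200)&(Z>.118)&(Z<.136)&(sat<40),"bar")
fl=B(150,570,50,360)&(Z>.09)&(Z<.101)&(sat<40)
r=cv2.minAreaRect(p[fl][:,:2].astype(np.float32)*1000);print("floor",r,cv2.boxPoints(r).round(0).tolist())
line(B(385,500,220,345)&(c.max(-1)<70)&(Z>.22),"lever")
cap=B(330,420,10,90)&(Z>.19)&(sat<50);line(cap,"cap")
print(cv2.minEnclosingCircle(p[cap][:,:2].astype(np.float32)*1000))
amb=(c[...,0]-c[...,2]>60)
top=B(310,450,30,200)&amb&(Z>.168)&(Z<.182)
r=cv2.minAreaRect(p[top][:,:2].astype(np.float32)*1000);print("top",r,cv2.boxPoints(r).round(0).tolist())
line(B(575,655,370,440)&(Z>.11)&(sat<40),"paddle")
line(B(510,600,290,400)&(Z>.11)&(sat<40),"arm")
# side view of jar
c=d["dc"].astype(int);p=d["dp"];Z=p[...,2];ok=Z<.5;U=(u-205)*5;V=(v-150)*5;sat=c.max(-1)-c.min(-1)
line(B(340,470,140,260)&(Z>.118)&(Z<.136)&(sat<40),"bar2")
cap=B(325,390,55,105)&(Z>.188)&(sat<50);line(cap,"cap2");print(cv2.minEnclosingCircle(p[cap][:,:2].astype(np.float32)*1000))
line(B(80,160,60,130)&(c.max(-1)<70),"lever2")
line(B(60,140,230,290)&(Z>.12)&(sat<40),"paddle2")
amb=(c[...,0]-c[...,2]>60)
j=B(300,410,80,220)&amb&(Z>.1)&(Z<.18)
r=cv2.minAreaRect(p[j][:,:2].astype(np.float32)*1000);print("jar2",r,cv2.boxPoints(r).round(0).tolist())
E
```

```text
bar 120 [ 0.4958 -0.0878  0.1304] [ 0.483 -0.16   0.12 ] [ 0.532 -0.015  0.136] 94.8
floor ((590.1566772460938, -73.19317626953125), (234.09812927246094, 255.3685302734375), 59.882747650146484) [[421.0, -110.0], [642.0, -239.0], [759.0, -36.0], [538.0, 92.0]]
lever 120 [0.6295 0.0958 0.2469] [0.62  0.058 0.237] [0.639 0.134 0.253] 96.1
cap 145 [ 0.5566 -0.0997  0.1989] [ 0.533 -0.124  0.191] [ 0.577 -0.077  0.207] 67.6
((555.35400390625, -100.9603271484375), 23.49729347229004)
top ((557.8344116210938, -100.86695861816406), (41.99831771850586, 81.5910873413086), 6.953180313110352) [[532.0, -63.0], [542.0, -144.0], [584.0, -139.0], [574.0, -58.0]]
paddle 103 [0.5619 0.1651 0.1436] [0.548 0.136 0.13 ] [0.575 0.189 0.158] 92.5
arm 164 [0.5663 0.1151 0.1369] [0.551 0.077 0.112] [0.606 0.152 0.203] 89.8
bar2 70 [ 0.4904 -0.0787  0.1286] [ 0.479 -0.156  0.118] [ 0.502 -0.014  0.134] 96.1
cap2 71 [ 0.5524 -0.0985  0.1965] [ 0.532 -0.123  0.189] [ 0.575 -0.078  0.203] 124.8
((555.1846923828125, -101.05651092529297), 23.479995727539062)
lever2 51 [0.628  0.0915 0.2374] [ 0.615 -0.052  0.139] [0.742 0.132 0.249] -51.9
paddle2 50 [0.5613 0.1626 0.1411] [0.547 0.133 0.123] [0.579 0.188 0.152] 106.7
jar2 ((551.5791625976562, -100.55125427246094), (44.34660339355469, 85.43365478515625), 6.556334972381592) [[525.0, -61.0], [534.0, -146.0], [578.0, -140.0], [569.0, -56.0]]
```

The two views suggest the jar's long side lies along world y, which doesn't fit the brief, so I'll settle it from above with the wrist camera.

```bash
cat >> h.py <<'E'
def rel(pos,yaw=None,T=None,tilt=None):
    """tool-frame shift and turn (deg) from pose T to pos, tool down with tool-y at world angle yaw (deg)"""
    T=tool() if T is None else T
    G=np.eye(4);G[:3,3]=pos
    if yaw is None: G[:3,:3]=T[:3,:3]
    else:
        y=np.array([np.cos(np.radians(yaw)),np.sin(np.radians(yaw)),0]);z=np.array([0,0,-1.]);G[:3,:3]=np.c_[np.cross(y,z),y,z]
    D=np.linalg.inv(T)@G
    return D[:3,3].round(4),np.degrees(R.from_matrix(D[:3,:3]).as_rotvec()).round(1)
E
python3 - <<'E'
from h import *
T=tool();print(T.round(3).tolist())
for y in(-84.6,95.4,5.4):print(y,rel([.47,-.10,.42],y))
print(get_image("wrist")["T_tool_cam"].round(3).tolist())
E
```

```text
[[0.966, 0.26, -0.0, 0.149], [0.26, -0.966, 0.002, -0.555], [0.0, -0.002, -1.0, 0.201], [0.0, 0.0, 0.0, 1.0]]
-84.6 (array([ 0.4279, -0.3562, -0.2185]), array([-0.1,  0. ,  9.7]))
95.4 (array([ 0.4279, -0.3562, -0.2185]), array([-0.000e+00, -1.000e-01, -1.703e+02]))
5.4 (array([ 0.4279, -0.3562, -0.2185]), array([ -0.1,  -0.1, -80.3]))
[[-0.001, -0.971, -0.238, 0.066], [1.0, -0.001, -0.001, 0.001], [0.001, -0.238, 0.971, -0.183], [0.0, 0.0, 0.0, 1.0]]
```

Emit:
arm_command:
  plan: "0.02 -0.015 -0.03 0 0 0; 0.04 -0.03 -0.06 0 0 1; 0.065 -0.05 -0.085 0 0 3; 0.09 -0.07 -0.11 0 0 4; 0.115 -0.09 -0.135 0 0 5; 0.14 -0.115 -0.155 0 0 7; 0.17 -0.14 -0.17 0 0 8; 0.20 -0.16 -0.185 0 0 9.7"
  hand: 0

```text
time: 0.82
eef_pos: [0.3011, -0.3468, 0.3879]
tcp_rot: [3.138, 0.144, 0.001]
wrist_force: [1.1, -0.1, -1.1]
finger_gap: 0.998
finger_force: 0.0
```

```bash
python3 - <<'E'
from h import *
print(tool()[:3,3],rel([.53,-.10,.42],-84.6))
E
```

```text
[ 0.3011391  -0.3467749   0.38794869] (array([ 0.2505, -0.2248, -0.0321]), array([ 0. , -0. , -0.1]))
```

Emit:
arm_command:
  plan: "0.025 -0.022 -0.005 0 0 0; 0.05 -0.045 -0.01 0 0 0; 0.075 -0.068 -0.015 0 0 0; 0.1 -0.09 -0.02 0 0 0; 0.125 -0.115 -0.025 0 0 0; 0.15 -0.14 -0.03 0 0 0; 0.175 -0.16 -0.03 0 0 0; 0.2 -0.18 -0.03 0 0 0"

```text
time: 1.48
eef_pos: [0.4841, -0.1493, 0.4169]
tcp_rot: [3.138, 0.148, 0.001]
wrist_force: [-0.1, -0.0, 0.1]
finger_gap: 1.0
finger_force: 0.0
```

Emit:
arm_command:
  plan: "0.025 -0.022 0 0 0 0; 0.05 -0.045 0 0 0 0; 0.05 -0.045 0 0 0 0; 0.05 -0.045 0 0 0 0"

```text
time: 1.82
eef_pos: [0.5295, -0.1004, 0.4155]
tcp_rot: [-3.138, -0.151, 0.004]
wrist_force: [0.1, 0.7, 0.6]
finger_gap: 1.003
finger_force: 0.0
```

```bash
python3 - <<'E'
from h import *
T=tool();w=get_image("wrist");P=cloud(w,T@w["T_tool_cam"]);c=w["color"].astype(int)
np.savez("w0.npz",c=w["color"],p=P)
print(T[:3,3]);cv2.imwrite("pics/w0.png",w["color"][:,:,::-1])
Z=P[...,2];ok=w["range_z"]>0
top=ok&(c[...,0]-c[...,2]>60)&(abs(Z-.175)<.008)
n,l,st,ce=cv2.connectedComponentsWithStats(top.astype(np.uint8))
for i in range(1,n):
    if st[i,4]>150:
        r=cv2.minAreaRect(P[l==i][:,:2].astype(np.float32)*1000);print("top",st[i],r,cv2.boxPoints(r).round(0).tolist())
E
```

```text
[ 0.52946243 -0.10035808  0.41554543]
top [232 135  25  33 474] ((552.8907470703125, -82.4637451171875), (44.056644439697266, 33.05155563354492), 2.849839687347412) [[530.0, -67.0], [532.0, -100.0], [576.0, -98.0], [574.0, -65.0]]
top [262 136  27  32 463] ((556.9735107421875, -126.21739196777344), (42.764129638671875, 36.40214538574219), 5.321167469024658) [[534.0, -110.0], [537.0, -146.0], [580.0, -142.0], [577.0, -106.0]]
```

View pics/w0.png

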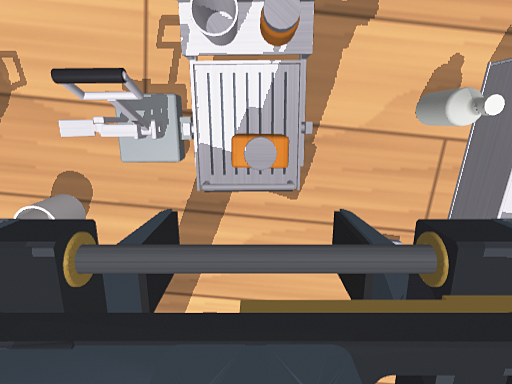

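The wrist view settles it: the jar spans (232–288, 134–167) with its 80 mm side parallel to the stop bar (row 186). A broad side already faces the bar, about 34 mm short of it, so the start differs from the brief. A quarter turn would put a narrow end on the bar, so I'll go for the stated result by keeping the orientation and bringing the broad side flat to the bar. Next I'll go lower and re-measure.

Emit:
arm_command:
  plan: "0.006 0.001 0.03 0 0 0; 0.012 0.002 0.065 0 0 0; 0.02 0.003 0.1 0 0 0; 0.026 0.004 0.13 0 0 0; 0.026 0.004 0.135 0 0 0; 0.026 0.004 0.135 0 0 0"

```text
time: 2.37
eef_pos: [0.5534, -0.1039, 0.2802]
tcp_rot: [-3.138, -0.144, 0.007]
wrist_force: [-0.3, -0.6, 0.6]
finger_gap: 1.0
finger_force: 0.0
```

```bash
python3 - <<'E'
from h import *
T=tool();w=get_image("wrist");P=cloud(w,T@w["T_tool_cam"]);c=w["color"].astype(int)
print(T[:3,3],np.degrees(np.arctan2(T[1,1],T[0,1])));cv2.imwrite("pics/w1.png",w["color"][:,:,::-1])
Z=P[...,2];ok=w["range_z"]>0;sat=c.max(-1)-c.min(-1)
amb=ok&(c[...,0]-c[...,2]>60)&(abs(Z-.175)<.008)
Q=P@np.r_[[[1,0,0]],[[0,1,0]],[[0,0,1]]]
near=(abs(P[...,0]-.555)<.06)&(abs(P[...,1]+.102)<.06)
k=amb&near;r=cv2.minAreaRect(P[k][:,:2].astype(np.float32)*1000);print("top",k.sum(),r,cv2.boxPoints(r).round(0).tolist())
k=near&ok&(Z>.188)&(Z<.21)&(sat<50);print("cap",k.sum(),P[k].mean(0),cv2.minEnclosingCircle(P[k][:,:2].astype(np.float32)*1000))
k=ok&(Z>.122)&(Z<.137)&(P[...,0]<.525)&(P[...,0]>.46)&(P[...,1]<.0)&(P[...,1]>-.17)
q=P[k]
if len(q)>10:
    t=q[q[:,2]>np.percentile(q[:,2],50)]
    v=np.linalg.svd(t[:,:2]-t[:,:2].mean(0),full_matrices=0)[2][0];print("bar",k.sum(),t.mean(0),q.min(0),q.max(0),np.degrees(np.arctan2(v[1],v[0])))
E
```

```text
[ 0.55336273 -0.10390572  0.28022383] -84.73454924468487
top 1916 ((555.7329711914062, -104.84327697753906), (43.847537994384766, 79.22187042236328), 5.255497932434082) [[530.0, -67.0], [538.0, -146.0], [581.0, -142.0], [574.0, -63.0]]
cap 1808 [ 0.55609632 -0.10488643  0.19793737] ((554.8121948242188, -104.95561218261719), 21.93684196472168)
bar 1072 [ 0.49390184 -0.09303329  0.13009497] [ 0.48215132 -0.16691591  0.12201962] [ 0.50542941 -0.02041622  0.13212819] -84.03251724985677
```

View pics/w1.png

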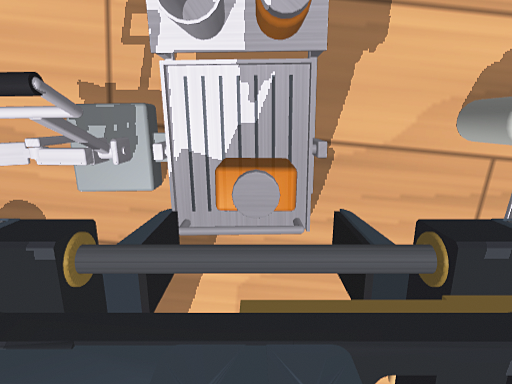

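The close view shows the jar centred between the fingers at column 256, square to the bar (row 230). Descend and grip it across the narrow ends.

Emit:
arm_command:
  plan: "0.002 0.001 0.02 0 0 0; 0.002 0.001 0.045 0 0 0; 0.002 0.001 0.065 0 0 0; 0.002 0.001 0.085 0 0 0; 0.002 0.001 0.105 0 0 0; 0.002 0.001 0.12 0 0 0; 0.002 0.001 0.128 0 0 0; 0.002 0.001 0.128 0 0 0"

```text
time: 3.08
eef_pos: [0.5573, -0.1043, 0.1543]
tcp_rot: [3.138, 0.146, 0.001]
wrist_force: [-0.3, -1.0, -0.8]
finger_gap: 0.996
finger_force: 0.0
```

Emit:
arm_command:
  plan: "0 0 0 0 0 0; 0 0 0 0 0 0; 0 0 0 0 0 0; 0 0 0 0 0 0; 0 0 0 0 0 0; 0 0 0 0 0 0"
  hand: 80

```text
time: 3.58
eef_pos: [0.5584, -0.1039, 0.1558]
tcp_rot: [3.137, 0.147, 0.006]
wrist_force: [-0.2, 0.9, 6.4]
finger_gap: 0.87
finger_force: 30.0
```

```bash
python3 - <<'E'
from h import *
th=np.radians(6);X=np.array([np.cos(th),np.sin(th)])
T=tool();j=T[:2,3];print(T[:3,3],np.degrees(np.arctan2(T[1,1],T[0,1])),"x in stop",(j-np.array([.4989,-.0925]))@X,(j-np.array([.4989,-.0925]))@np.array([-X[1],X[0]]))
for d in(.0225,.0195):print(rel([*(j-X*((j-np.array([.4989,-.0925]))@X-d)),T[2,3]],-84))
E
```

```text
[ 0.55838819 -0.10393702  0.15576636] -84.64930417654178 x in stop 0.05796681570022094 -0.017592576425907915
(array([-0.0355,  0.0004, -0.0001]), array([ 0.1, -0.2, -0.6]))
(array([-0.0385,  0.0004, -0.0001]), array([ 0.1, -0.2, -0.6]))
```

Emit:
arm_command:
  plan: "-0.005 0 -0.001 0 0 0; -0.01 0 -0.001 0 0 -0.3; -0.015 0 -0.001 0 0 -0.6; -0.02 0 -0.001 0 0 -0.6; -0.025 0 -0.001 0 0 -0.6; -0.029 0 -0.001 0 0 -0.6; -0.029 0 -0.001 0 0 -0.6"

```text
time: 4.17
eef_pos: [0.5288, -0.1069, 0.1559]
tcp_rot: [3.136, 0.163, 0.005]
wrist_force: [3.3, 0.7, 6.4]
finger_gap: 0.873
finger_force: 30.0
```

Emit:
arm_command:
  plan: "-0.001 0 0 0 0 0; -0.002 0 0 0 0 0; -0.003 0 0 0 0 0; -0.003 0 0 0 0 0"

```text
time: 4.5
eef_pos: [0.5265, -0.1071, 0.1559]
tcp_rot: [3.136, 0.163, 0.006]
wrist_force: [4.6, -0.3, 6.3]
finger_gap: 0.873
finger_force: 30.0
```

Emit:
arm_command:
  plan: "-0.001 0 0 0 0 0; -0.002 0 0 0 0 0; -0.002 0 0 0 0 0"

```text
time: 4.75
eef_pos: [0.5258, -0.1071, 0.156]
tcp_rot: [3.136, 0.163, 0.011]
wrist_force: [6.4, 1.0, 5.9]
finger_gap: 0.874
finger_force: 30.0
```

Emit:
arm_command:
  plan: "-0.001 0 0 0 0 0; -0.002 0 0 0 0 0; -0.003 0 0 0 0 0; -0.003 0 0 0 0 0; -0.003 0 0 0 0 0"

```text
time: 5.17
eef_pos: [0.5252, -0.1072, 0.1562]
tcp_rot: [3.136, 0.164, 0.019]
wrist_force: [11.0, 2.1, 3.7]
finger_gap: 0.873
finger_force: 30.0
```

```bash
cat > look.py <<'E'
from h import *
import sys
T=tool();w=get_image("wrist");P=cloud(w,T@w["T_tool_cam"]);c=w["color"].astype(int)
print(T[:3,3]);cv2.imwrite(f"pics/{sys.argv[1]}.png",w["color"][:,:,::-1])
Z=P[...,2];ok=w["range_z"]>0
k=ok&(c[...,0]-c[...,2]>60)&(abs(Z-.175)<.008)&(abs(P[...,0]-.535)<.06)&(abs(P[...,1]+.102)<.06)
r=cv2.minAreaRect(P[k][:,:2].astype(np.float32)*1000);print("top",k.sum(),r,cv2.boxPoints(r).round(0).tolist())
k=ok&(Z>.122)&(Z<.137)&(P[...,0]<.51)&(P[...,0]>.46)&(P[...,1]<.0)&(P[...,1]>-.18)
q=P[k];print("bar",len(q),q.mean(0) if len(q) else 0)
E
python3 look.py w2
```

```text
[ 0.52520335 -0.10717773  0.15624145]
top 3871 ((522.61083984375, -108.59809875488281), (44.44746780395508, 79.37871551513672), 5.907041549682617) [[496.0, -71.0], [505.0, -150.0], [549.0, -146.0], [541.0, -67.0]]
bar 0 0
```

Contact: the force has risen to 11 N, the motion has stopped, and the jar reads about 22 mm from the bar face. Relieve the push and release.

Emit:
arm_command:
  plan: "0.002 0 0 0 0 0; 0.004 0 0 0 0 0; 0.004 0 0 0 0 0"

```text
time: 5.47
eef_pos: [0.5261, -0.1071, 0.1559]
tcp_rot: [3.136, 0.164, 0.007]
wrist_force: [3.9, 0.8, 7.0]
finger_gap: 0.871
finger_force: 30.0
```

Emit:
arm_command:
  plan: "0 0 0 0 0 0; 0 0 0 0 0 0; 0 0 0 0 0 0; 0 0 0 0 0 0; 0 0 0 0 0 0"
  hand: 0

```text
time: 5.88
eef_pos: [0.5234, -0.1069, 0.154]
tcp_rot: [-3.137, -0.163, 0.004]
wrist_force: [0.7, 0.0, -0.0]
finger_gap: 0.998
finger_force: 0.0
```

```bash
python3 look.py w3; python3 -c "
from h import *
print(monitor.get_state()['joint_positions'],rel([.53,-.106,.29],-84))"
```

```text
[ 0.52336427 -0.10690381  0.15397182]
top 3916 ((524.00390625, -108.40406036376953), (44.74296951293945, 79.42023468017578), 5.814062118530273) [[498.0, -71.0], [506.0, -150.0], [550.0, -146.0], [542.0, -67.0]]
bar 2 [ 0.50556329 -0.16313089  0.12267124]
[-2.22781478e-01  2.92757025e-01  1.73011703e+00 -2.61240791e-04
  1.12042298e+00  1.24420088e+00] (array([ 0.0062, -0.0003, -0.1359]), array([-0. ,  0.1, -0. ]))
```

Emit:
arm_command:
  plan: "0 0.001 -0.01 0 0 0; 0 0.001 -0.03 0 0 0; 0 0.001 -0.06 0 0 0; 0 0.001 -0.09 0 0 0; 0 0.001 -0.125 0 0 0; 0.01 0.001 -0.15 0 0 0; 0.03 0 -0.16 0 0 0; 0.03 0 -0.16 0 0 0"

```text
time: 6.6
eef_pos: [0.5577, -0.1039, 0.3184]
tcp_rot: [3.136, 0.164, 0.014]
wrist_force: [-0.1, 0.8, -0.5]
finger_gap: 1.002
finger_force: 0.0
```

```bash
cat > look2.py <<'E'
from h import *
T=tool();w=get_image("wrist");P=cloud(w,T@w["T_tool_cam"]);c=w["color"].astype(int)
Z=P[...,2];ok=w["range_z"]>0;sat=c.max(-1)-c.min(-1);print(T[:3,3])
k=ok&(c[...,0]-c[...,2]>60)&(abs(Z-.175)<.008)&(abs(P[...,0]-.535)<.06)&(abs(P[...,1]+.102)<.06)
r=cv2.minAreaRect(P[k][:,:2].astype(np.float32)*1000);print("top",k.sum(),r)
k=ok&(Z>.122)&(Z<.137)&(sat<50)&(P[...,0]<.51)&(P[...,0]>.46)&(P[...,1]<.0)&(P[...,1]>-.18)
q=P[k]
if len(q)>5:
    t=q[q[:,2]>np.percentile(q[:,2],40)];v=np.linalg.svd(t[:,:2]-t[:,:2].mean(0),full_matrices=0)[2][0]
    print("bar",len(q),t.mean(0),q.min(0),q.max(0),np.degrees(np.arctan2(v[1],v[0])))
k=ok&(sat<50)&(Z>.115)&(Z<.165)&(abs(P[...,0]-.56)<.03)&(P[...,1]>.07)&(P[...,1]<.2)
q=P[k];t=q[q[:,1]>.15]
if len(q): print("catch",len(q),q.min(0),q.max(0),"outer",t.mean(0) if len(t) else 0,t[t[:,1]>t[:,1].max()-.008].mean(0) if len(t) else 0)
E
python3 look2.py
```

```text
[ 0.55772091 -0.10385242  0.31836431]
top 1464 ((523.490478515625, -108.30643463134766), (45.28349304199219, 79.15167236328125), 5.389160633087158)
bar 326 [ 0.49061499 -0.06218988  0.13001555] [ 0.48113085 -0.16534687  0.12202936] [ 0.5055267  -0.01882959  0.13203541] -84.20487456101293
catch 2168 [0.54785268 0.07490178 0.11504108] [0.58995579 0.18546986 0.15659125] outer [0.56116834 0.167155   0.14380866] [0.5605859  0.18065393 0.15018782]
```

Jar origin is about 23 mm from the bar face and within 0.01 rad of square, and the hand is off it, so step 1 stands. Next is the catch. I'll close the fingers, turn the tool a quarter turn, and lean the hand away from the lever.

Emit:
arm_command:
  plan: "0 -0.02 -0.005 0 0 -4; 0.002 -0.05 -0.01 0 0 -10; 0.004 -0.08 -0.01 0 0 -16; 0.008 -0.11 -0.01 0 0 -22; 0.012 -0.14 -0.01 0 0 -28; 0.016 -0.17 -0.01 0 0 -34; 0.02 -0.2 -0.01 0 0 -40; 0.024 -0.23 -0.01 0 0 -46"
  hand: 255

```text
time: 7.32
eef_pos: [0.5525, 0.1282, 0.3235]
tcp_rot: [-2.82, -1.383, 0.006]
wrist_force: [0.5, 0.2, -0.7]
finger_gap: 0.446
finger_force: 0.0
```

```bash
python3 - <<'E'
from h import *
print(tool()[:3,3],monitor.get_state()["joint_positions"].round(2),rel([.562,.20,.32],6))
E
```

```text
[0.55247242 0.12817532 0.32348476] [ 0.21  0.26  1.35 -0.    1.54  0.87] (array([ 0.0626, -0.0364,  0.0034]), array([ -0.2,   0.1, -43.8]))
```

Emit:
arm_command:
  plan: "0.01 -0.006 0 0 0 -6; 0.02 -0.012 0 0 0 -12; 0.03 -0.018 0 0 0 -18; 0.04 -0.024 0 0 0 -25; 0.05 -0.03 0 0 0 -32; 0.06 -0.036 0 0 0 -38; 0.063 -0.036 0 0 0 -44; 0.063 -0.036 0 0 0 -44"

```text
time: 7.98
eef_pos: [0.5635, 0.1993, 0.3231]
tcp_rot: [-2.099, -2.336, 0.005]
wrist_force: [-0.3, -0.2, -0.3]
finger_gap: 0.004
finger_force: 0.0
```

```bash
python3 - <<'E'
from h import *
T=tool();w=get_image("wrist");P=cloud(w,T@w["T_tool_cam"]);c=w["color"].astype(int)
Z=P[...,2];ok=w["range_z"]>0;sat=c.max(-1)-c.min(-1);print(T.round(3).tolist())
cv2.imwrite("pics/w4.png",w["color"][:,:,::-1])
k=ok&(sat<50)&(Z>.115)&(Z<.165)&(abs(P[...,0]-.56)<.03)&(P[...,1]>.07)&(P[...,1]<.2)
q=P[k]
for y in np.arange(.07,.2,.01):
    t=q[abs(q[:,1]-y)<.004]
    if len(t)>3: print(y.round(2),len(t),t.min(0).round(3),t.max(0).round(3))
b=ok&(c.max(-1)<60)&(Z>.225)&(Z<.262)&(abs(P[...,1]-.09)<.07)&(abs(P[...,0]-.63)<.04)
q=P[b]
if len(q): print("lev",len(q),q.mean(0),q.min(0),q.max(0))
E
```

```text
[[-0.106, 0.994, -0.003, 0.564], [0.994, 0.106, -0.001, 0.199], [-0.001, -0.004, -1.0, 0.323], [0.0, 0.0, 0.0, 1.0]]
0.11 4 [0.571 0.11  0.133] [0.571 0.113 0.135]
0.12 6 [0.57  0.117 0.133] [0.571 0.124 0.134]
0.13 8 [0.569 0.126 0.131] [0.571 0.134 0.135]
0.14 14 [0.568 0.136 0.13 ] [0.57  0.144 0.134]
0.15 10 [0.567 0.147 0.134] [0.569 0.154 0.137]
0.16 101 [0.55  0.156 0.137] [0.574 0.164 0.144]
0.17 107 [0.549 0.166 0.142] [0.573 0.174 0.149]
0.18 117 [0.548 0.176 0.146] [0.572 0.184 0.153]
```

View pics/w4.png

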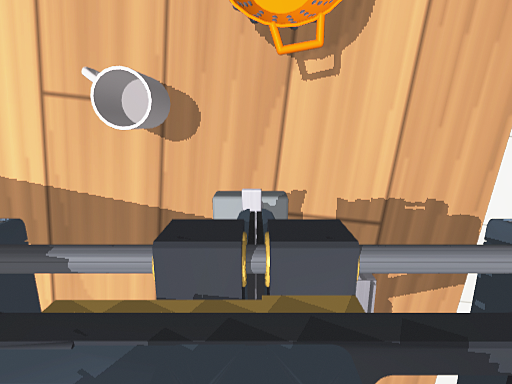

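The view shows the paddle end at (252,200), straight below the hand, with the mug (130,98) and colander well away. The paddle slope is about 0.5 rad, so the catch is still closed. Tilt and come down above the paddle.

Emit:
arm_command:
  plan: "-0.003 -0.001 0.02 0 -5 0; -0.007 -0.002 0.04 0 -10 0; -0.011 -0.003 0.06 0 -15 0; -0.016 -0.004 0.08 0 -20 0; -0.02 -0.004 0.1 0 -25 0; -0.02 -0.004 0.12 0 -25 0; -0.02 -0.004 0.12 0 -25 0"

```text
time: 8.62
eef_pos: [0.5596, 0.178, 0.1995]
tcp_rot: [1.866, 2.073, -0.428]
wrist_force: [-1.2, 0.2, -0.3]
finger_gap: 0.004
finger_force: 0.0
```

```bash
python3 - <<'E'
from h import *
T=tool();print(T.round(3).tolist());print(rel([.562,.179,.15]),rel([.562,.179,.116]))
E
```

```text
[[-0.097, 0.995, 0.035, 0.56], [0.899, 0.103, -0.425, 0.178], [-0.426, -0.01, -0.905, 0.2], [0.0, 0.0, 0.0, 1.0]]
(array([0.0218, 0.0029, 0.0445]), array([-0.,  0.,  0.])) (array([0.0362, 0.0033, 0.0752]), array([-0.,  0.,  0.]))
```

Emit:
arm_command:
  plan: "0.007 0.001 0.014 0 0 0; 0.014 0.002 0.028 0 0 0; 0.018 0.002 0.037 0 0 0; 0.022 0.002 0.045 0 0 0; 0.026 0.003 0.053 0 0 0; 0.03 0.003 0.061 0 0 0; 0.033 0.003 0.068 0 0 0; 0.036 0.003 0.075 0 0 0"

```text
time: 9.28
eef_pos: [0.5665, 0.1821, 0.1218]
tcp_rot: [1.868, 2.072, -0.407]
wrist_force: [-0.2, 4.7, 1.1]
finger_gap: 0.004
finger_force: 1.4
```

Emit:
arm_command:
  plan: "0 0 0 0 0 0; 0 0 0 0 0 0"

```text
time: 9.45
eef_pos: [0.5655, 0.1797, 0.1214]
tcp_rot: [1.866, 2.071, -0.415]
wrist_force: [0.2, -0.9, 0.3]
finger_gap: 0.004
finger_force: 0.0
```

```bash
python3 - <<'E'
from h import *
print(tool()[:3,3]);a=get_image("side")
cv2.imwrite("pics/s2.png",cv2.resize(a["color"][130:250,190:320,::-1],None,fx=5,fy=5,interpolation=cv2.INTER_CUBIC))
E
```

```text
[0.56554808 0.17974065 0.12142919]
```

View pics/s2.png

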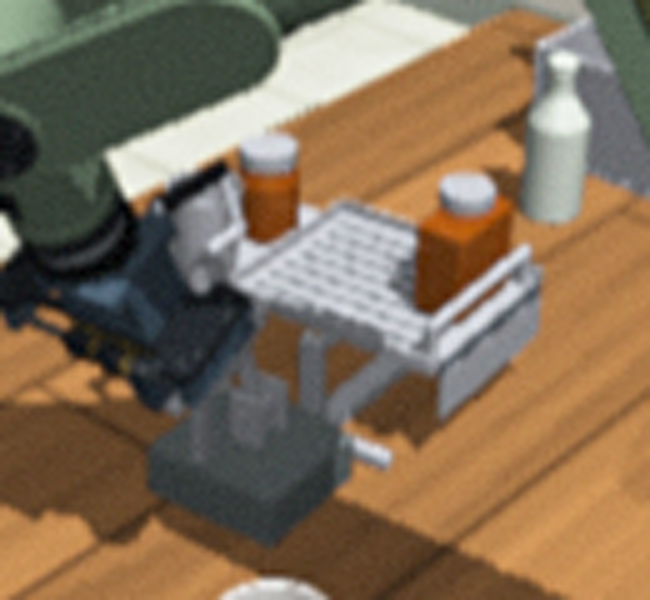

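The side view shows the jar standing at the bar (460,240) and the handle still leaning back, with the hand hiding the catch. The force is near zero, so I'll press further until the stop is felt.

Emit:
arm_command:
  plan: "0.002 -0.002 0.004 0 0 0; 0.004 -0.003 0.007 0 0 0; 0.005 -0.004 0.011 0 0 0; 0.005 -0.004 0.011 0 0 0"

```text
time: 9.83
eef_pos: [0.5611, 0.1793, 0.1085]
tcp_rot: [1.866, 2.072, -0.416]
wrist_force: [-0.9, -0.2, 0.5]
finger_gap: 0.007
finger_force: 0.1
```

```bash
python3 - <<'E'
from h import *
print(tool()[:3,3])
E
```

```text
[0.56108223 0.17929435 0.10852974]
```

```bash
cat > cat.py <<'E'
from h import *
for n in("scene","side"):
    a=get_image(n);P=cloud(a);c=a["color"].astype(int);sat=c.max(-1)-c.min(-1);ok=(a["range_z"]>0)
    k=ok&(abs(P[...,0]-.56)<.025)&(P[...,1]>.08)&(P[...,1]<.2)&(P[...,2]>.07)&(P[...,2]<.21)&(sat<40)
    print(n);q=P[k]
    for y in np.arange(.085,.2,.01):
        t=q[abs(q[:,1]-y)<.005]
        if len(t): print(y.round(3),len(t),t[:,0].min().round(3),t[:,0].max().round(3),"z",np.sort(t[:,2]).round(3)[::max(1,len(t)//6)])
E
python3 cat.py; python3 - <<'E'
from h import *
a=get_image("scene")
cv2.imwrite("pics/s3.png",cv2.resize(a["color"][170:260,215:310,::-1],None,fx=6,fy=6,interpolation=cv2.INTER_CUBIC))
E
```

```text
scene
0.085 9 0.556 0.575 z [0.072 0.075 0.076 0.077 0.078 0.078 0.078 0.083 0.085]
0.095 36 0.558 0.585 z [0.074 0.083 0.096 0.107 0.116 0.169]
0.105 54 0.556 0.58 z [0.07  0.082 0.088 0.092 0.166 0.171]
0.115 31 0.554 0.574 z [0.079 0.155 0.158 0.16  0.162 0.165 0.169]
0.125 27 0.554 0.571 z [0.135 0.144 0.149 0.15  0.151 0.153 0.156]
0.135 55 0.551 0.581 z [0.089 0.12  0.132 0.136 0.139 0.144 0.153]
0.145 42 0.553 0.58 z [0.107 0.119 0.126 0.132 0.133 0.136]
0.155 12 0.556 0.575 z [0.123 0.124 0.125 0.127 0.128 0.129]
0.165 3 0.557 0.573 z [0.125 0.126 0.126]
0.175 4 0.567 0.571 z [0.118 0.119 0.119 0.12 ]
0.185 11 0.569 0.571 z [0.116 0.117 0.12  0.121 0.121 0.129 0.134 0.136 0.14  0.143 0.149]
0.195 12 0.567 0.573 z [0.119 0.13  0.133 0.145 0.151 0.157]
side
0.085 16 0.556 0.576 z [0.073 0.077 0.08  0.084 0.086 0.097 0.098 0.104]
0.095 19 0.55 0.58 z [0.083 0.086 0.089 0.096 0.098 0.163 0.17 ]
0.105 39 0.546 0.575 z [0.072 0.075 0.08  0.083 0.088 0.089 0.173]
0.115 3 0.556 0.566 z [0.071 0.075 0.081]
0.135 2 0.572 0.573 z [0.072 0.077]
0.145 6 0.567 0.578 z [0.071 0.072 0.073 0.074 0.074 0.079]
0.175 1 0.554 0.554 z [0.118]
0.185 7 0.547 0.556 z [0.113 0.114 0.115 0.119 0.12  0.12  0.126]
0.195 8 0.547 0.554 z [0.121 0.125 0.125 0.126 0.127 0.129 0.136 0.138]
```

View pics/s3.png

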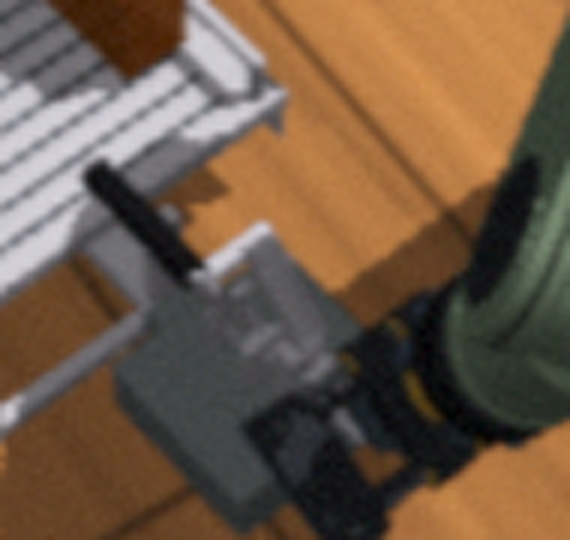

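The arm's profile rises at only about 0.8 rad, so the catch is partly turned and the tip seems to have slipped by. I'll back out along the tool and re-measure.

Emit:
arm_command:
  plan: "0 0 -0.01 0 0 0; 0 0 -0.025 0 0 0; 0 0 -0.05 0 0 0; 0 0 -0.08 0 0 0; 0 0 -0.11 0 0 0; 0 0 -0.11 0 0 0"

```text
time: 10.48
eef_pos: [0.5591, 0.2294, 0.2152]
tcp_rot: [1.866, 2.07, -0.397]
wrist_force: [2.1, 0.1, 1.4]
finger_gap: 0.005
finger_force: 0.0
```

```bash
python3 cat.py; python3 - <<'E'
from h import *
T=tool();w=get_image("wrist");P=cloud(w,T@w["T_tool_cam"]);c=w["color"].astype(int);print(T.round(3).tolist())
q=P[(w["range_z"]>0)&(abs(P[...,0]-.56)<.025)&(P[...,1]>.08)&(P[...,1]<.21)&(P[...,2]>.07)&(P[...,2]<.21)]
for y in np.arange(.085,.21,.01):
    t=q[abs(q[:,1]-y)<.005]
    if len(t): print(y.round(3),len(t),t[:,0].min().round(3),t[:,0].max().round(3),"z",np.sort(t[:,2]).round(3)[::max(1,len(t)//6)])
E
```

```text
scene
0.085 6 0.557 0.575 z [0.074 0.074 0.076 0.077 0.082 0.085]
0.095 38 0.555 0.582 z [0.076 0.083 0.089 0.098 0.108 0.161 0.173]
0.105 57 0.557 0.579 z [0.07  0.081 0.087 0.09  0.164 0.17  0.175]
0.115 34 0.554 0.573 z [0.076 0.154 0.156 0.159 0.161 0.163 0.168]
0.125 32 0.553 0.571 z [0.131 0.144 0.146 0.149 0.15  0.154 0.159]
0.135 53 0.55 0.581 z [0.073 0.103 0.131 0.134 0.137 0.14  0.143]
0.145 63 0.552 0.581 z [0.07  0.083 0.105 0.122 0.127 0.132 0.136]
0.155 15 0.551 0.574 z [0.123 0.124 0.127 0.127 0.128 0.13  0.13  0.132]
side
0.085 20 0.556 0.581 z [0.072 0.079 0.081 0.091 0.097 0.103 0.119]
0.095 28 0.552 0.583 z [0.08  0.088 0.092 0.099 0.106 0.112 0.167]
0.105 49 0.548 0.577 z [0.07  0.076 0.081 0.086 0.15  0.166 0.175]
0.115 23 0.552 0.571 z [0.145 0.152 0.154 0.158 0.16  0.161 0.164 0.167]
0.125 24 0.551 0.568 z [0.127 0.139 0.144 0.148 0.15  0.152]
0.135 36 0.55 0.579 z [0.072 0.094 0.132 0.134 0.136 0.141]
0.145 32 0.557 0.58 z [0.071 0.08  0.086 0.126 0.128 0.131 0.133]
0.155 14 0.549 0.571 z [0.12  0.124 0.124 0.125 0.125 0.126 0.128]
0.165 14 0.548 0.57 z [0.11
[... 318 characters left out ...]
-0.907, 0.211], [0.0, 0.0, 0.0, 1.0]]
0.095 1 0.571 0.571 z [0.173]
0.105 28 0.569 0.57 z [0.162 0.165 0.166 0.168 0.169 0.171 0.173]
0.115 11 0.568 0.57 z [0.16  0.16  0.16  0.161 0.161 0.162 0.162 0.163 0.163 0.164 0.166]
0.135 19 0.566 0.567 z [0.131 0.133 0.134 0.136 0.137 0.137 0.138]
0.145 53 0.565 0.579 z [0.07  0.078 0.086 0.093 0.125 0.127 0.131]
0.155 19 0.564 0.566 z [0.122 0.123 0.123 0.124 0.124 0.125 0.126]
0.165 132 0.549 0.573 z [0.118 0.121 0.121 0.121 0.122 0.122]
0.175 244 0.548 0.572 z [0.116 0.118 0.119 0.119 0.12  0.12  0.122]
0.185 261 0.547 0.571 z [0.111 0.116 0.116 0.117 0.118 0.118 0.119]
0.195 17 0.557 0.57 z [0.113 0.113 0.113 0.114 0.115 0.115 0.116 0.116 0.118]
```

```bash
python3 - <<'E'
from h import *
T=tool();Ti=np.linalg.inv(T);print(T[:3,3])
for n in("scene","side"):
    a=get_image(n);P=cloud(a)@Ti[:3,:3].T+Ti[:3,3];q=P[(a["range_z"]>0)&(abs(P[...,0])<.03)&(abs(P[...,1])<.03)&(abs(P[...,2])<.045)]
    print(n,len(q))
    for z in np.arange(-.04,.04,.01):
        t=q[abs(q[:,2]-z)<.005]
        if len(t):print(z.round(2),len(t),t[:,:2].min(0).round(3),t[:,:2].max(0).round(3))
for z in(.105,.095,.085,.08):print(z,rel([.560,.181,z]))
print(rel([.560,.181,.135]))
E
```

```text
[0.55652897 0.22594796 0.20915943]
scene 30
-0.04 12 [-0.009  0.01 ] [0.017 0.012]
-0.03 12 [-0.01   0.009] [0.015 0.01 ]
-0.02 6 [-0.009  0.008] [0.014 0.009]
side 40
-0.04 9 [ 0.007 -0.013] [0.018 0.005]
-0.03 17 [-0.002 -0.012] [0.017 0.008]
-0.02 12 [-0.002 -0.011] [0.018 0.004]
-0.01 2 [ 0.014 -0.007] [0.014 0.001]
0.105 (array([ 0.0034, -0.0005,  0.112 ]), array([ 0., -0.,  0.]))
0.095 (array([ 0.0077, -0.0005,  0.1211]), array([ 0., -0.,  0.]))
0.085 (array([ 0.0119, -0.0004,  0.1302]), array([ 0., -0.,  0.]))
0.08 (array([ 0.014 , -0.0004,  0.1347]), array([ 0., -0.,  0.]))
(array([-0.0093, -0.0006,  0.0849]), array([ 0., -0.,  0.]))
```

The depth data show the closed fingertips end about 12 mm behind the TCP, not 17 mm ahead. So the tip was simply resting on the half-turned paddle. I'll press deeper from the same approach.

Emit:
arm_command:
  plan: "-0.004 0 0.02 0 0 0; -0.008 -0.001 0.045 0 0 0; -0.012 -0.002 0.065 0 0 0; -0.0155 -0.002 0.083 0 0 0; -0.009 -0.002 0.097 0 0 0; -0.002 -0.002 0.111 0 0 0; 0.004 -0.002 0.124 0 0 0; 0.008 -0.002 0.134 0 0 0"

```text
time: 11.4
eef_pos: [0.5597, 0.1743, 0.0859]
tcp_rot: [1.863, 2.067, -0.421]
wrist_force: [-15.3, 13.7, 66.6]
finger_gap: 0.005
finger_force: 31.2
```

Emit:
arm_command:
  plan: "0 0 0 0 0 0; 0 0 0 0 0 0"

```text
time: 11.57
eef_pos: [0.5594, 0.1752, 0.0878]
tcp_rot: [1.865, 2.067, -0.418]
wrist_force: [-5.9, 1.4, 21.0]
finger_gap: 0.002
finger_force: 9.2
```

```bash
python3 cat.py|grep -E "scene|side|0.1[1-4]5"; python3 -c "
from h import *
print(tool()[:3,3])"
```

```text
scene
0.115 8 0.561 0.57 z [0.079 0.161 0.179 0.182 0.185 0.185 0.185 0.186]
0.125 37 0.555 0.571 z [0.132 0.168 0.173 0.178 0.184 0.186 0.187]
0.135 73 0.55 0.581 z [0.077 0.13  0.141 0.149 0.156 0.164 0.182]
0.145 67 0.551 0.581 z [0.085 0.108 0.12  0.127 0.132 0.137 0.147]
side
0.115 7 0.552 0.566 z [0.072 0.169 0.172 0.177 0.179 0.18  0.183]
0.125 21 0.553 0.57 z [0.168 0.172 0.175 0.179 0.18  0.182 0.184]
0.135 13 0.555 0.571 z [0.157 0.163 0.164 0.166 0.17  0.175 0.18 ]
[0.5594187  0.17521276 0.08779677]
```

The stop was firmly felt and the catch arm now stands up (tip z 0.187, y about 0.12), so the catch is open. I'll back out, right the hand, and open the fingers part way for the lever bar.

Emit:
arm_command:
  plan: "0 0 -0.015 0 0 0; 0 0 -0.04 0 0 0; 0 0 -0.07 0 0 0; 0 0 -0.1 0 0 0; 0 0 -0.135 0 5 0; 0 0 -0.17 0 10 0; 0 0 -0.2 0 15 0; 0 0 -0.22 0 20 0"

```text
time: 12.33
eef_pos: [0.5508, 0.2705, 0.2864]
tcp_rot: [2.059, 2.287, -0.08]
wrist_force: [0.4, -0.5, -0.5]
finger_gap: 0.006
finger_force: 0.0
```

Emit:
arm_command:
  plan: "-0.01 0 0 0 5 0; -0.02 0 0 0 5 0; -0.03 0 0 0 5 0; -0.03 0 0 0 5 0; -0.03 0 0 0 5 0"
  hand: 160

```text
time: 12.75
eef_pos: [0.553, 0.2391, 0.2847]
tcp_rot: [-2.103, -2.333, 0.005]
wrist_force: [-0.6, 0.3, -0.1]
finger_gap: 0.335
finger_force: 0.0
```

```bash
cat > lev.py <<'E'
from h import *
T=tool();Ti=np.linalg.inv(T);print(T.round(3).tolist(),monitor.get_state()["finger_gap"])
for n in("scene","side"):
    a=get_image(n);W=cloud(a);c=a["color"].astype(int);ok=a["range_z"]>0
    P=W@Ti[:3,:3].T+Ti[:3,3];q=P[ok&(abs(P[...,0])<.02)&(abs(P[...,1])<.05)&(P[...,2]>-.045)&(P[...,2]<.03)]
    print(n,"tips z",np.sort(q[:,2])[-6:].round(3),"y",q[:,1].min().round(3) if len(q) else 0,q[:,1].max().round(3) if len(q) else 0)
    k=ok&(c.max(-1)<60)&(W[...,2]>.225)&(W[...,2]<.265)&(W[...,1]>.03)&(W[...,1]<.15)&(abs(W[...,0]-.57)<.1)
    l=W[k]
    if len(l):print("lever",len(l),l.mean(0).round(4),l.min(0).round(3),l.max(0).round(3))
E
python3 lev.py; python3 cat.py|grep -E "0.1[12]5"
```

```text
[[-0.103, 0.995, -0.003, 0.553], [0.995, 0.103, -0.002, 0.239], [-0.001, -0.003, -1.0, 0.285], [0.0, 0.0, 0.0, 1.0]] 0.33537115999892964
scene tips z [-0.019 -0.018 -0.017 -0.016 -0.015 -0.015] y -0.025 0.027
lever 128 [0.6292 0.0961 0.2471] [0.62  0.056 0.239] [0.638 0.133 0.254]
side tips z [-0.014 -0.014 -0.014 -0.014 -0.013 -0.013] y -0.028 0.028
lever 45 [0.6209 0.099  0.2427] [0.614 0.062 0.235] [0.626 0.132 0.251]
0.115 4 0.567 0.57 z [0.071 0.075 0.177 0.184]
0.125 17 0.568 0.572 z [0.14  0.154 0.162 0.164 0.169 0.173 0.182 0.184 0.187]
0.145 77 0.552 0.58 z [0.07  0.094 0.116 0.125 0.132 0.136 0.144]
0.115 6 0.552 0.563 z [0.168 0.175 0.179 0.18  0.181 0.183]
0.125 34 0.552 0.571 z [0.135 0.156 0.168 0.173 0.177 0.18  0.184]
0.155 19 0.549 0.576 z [0.106 0.113 0.114 0.115 0.115 0.119 0.12 ]
```

Emit:
arm_command:
  plan: "-0.03 0.012 -0.005 0 0 0; -0.06 0.024 -0.01 0 0 0; -0.09 0.036 -0.01 0 0 0; -0.12 0.048 -0.01 0 0 0; -0.15 0.06 -0.01 0 0 0; -0.15 0.06 -0.01 0 0 0; -0.15 0.06 -0.01 0 0 0"

```text
time: 13.53
eef_pos: [0.6291, 0.0957, 0.2953]
tcp_rot: [-2.104, -2.331, 0.002]
wrist_force: [-0.9, -0.1, -1.1]
finger_gap: 0.373
finger_force: 0.0
```

```bash
python3 lev.py; python3 -c "
from h import *
print(rel([.628,.0955,.209],6))"
```

```text
[[-0.102, 0.995, -0.001, 0.629], [0.995, 0.102, 0.0, 0.096], [0.0, -0.001, -1.0, 0.295], [0.0, 0.0, 0.0, 1.0]] 0.37271461550123575
scene tips z [-0.015 -0.015 -0.015 -0.014 -0.014 -0.012] y -0.027 0.028
lever 107 [0.6294 0.0994 0.2469] [0.618 0.059 0.238] [0.64  0.132 0.252]
side tips z [-0.015 -0.015 -0.015 -0.014 -0.014 -0.014] y -0.03 0.024
lever 48 [0.6215 0.098  0.2431] [0.615 0.063 0.237] [0.63  0.13  0.248]
(array([-0.0019, -0.0005,  0.0869]), array([-0.1, -0. ,  0. ]))
```

Aligned over the bar with about 9 mm clearance each side. Lower to straddle it.

Emit:
arm_command:
  plan: "0 0 0.02 0 0 0; 0 0 0.035 0 0 0; 0 0 0.05 0 0 0; 0 0 0.065 0 0 0; 0 0 0.08 0 0 0; 0 0 0.085 0 0 0; 0 0 0.085 0 0 0"

```text
time: 14.22
eef_pos: [0.6274, 0.0977, 0.2099]
tcp_rot: [-2.099, -2.334, 0.004]
wrist_force: [0.3, 0.3, -0.6]
finger_gap: 0.371
finger_force: 0.0
```

Emit:
arm_command:
  plan: "0 -0.008 0 0 0 0; 0 -0.014 -0.001 0 0 0; 0 -0.021 -0.002 0 0 0; 0 -0.028 -0.003 0 0 0; 0 -0.035 -0.005 0 0 0; 0 -0.042 -0.007 0 0 0; 0 -0.049 -0.008 0 0 0; 0 -0.056 -0.009 0 0 0"

```text
time: 14.88
eef_pos: [0.5727, 0.0903, 0.2209]
tcp_rot: [2.102, 2.333, 0.002]
wrist_force: [3.8, 1.2, 3.9]
finger_gap: 0.374
finger_force: 2.1
```

Emit:
arm_command:
  plan: "0 -0.007 -0.001 0 0 0; 0 -0.014 -0.001 0 0 0; 0 -0.021 -0.001 0 0 0; 0 -0.028 0 0 0 0; 0 -0.035 0.001 0 0 0; 0 -0.042 0.002 0 0 0; 0 -0.049 0.003 0 0 0; 0 -0.056 0.005 0 0 0"

```text
time: 15.55
eef_pos: [0.5168, 0.0846, 0.2152]
tcp_rot: [2.103, 2.334, 0.0]
wrist_force: [4.2, 0.8, 3.4]
finger_gap: 0.371
finger_force: 2.2
```

```bash
python3 lev.py
```

```text
[[-0.104, 0.995, 0.0, 0.517], [0.995, 0.104, -0.0, 0.085], [-0.0, 0.0, -1.0, 0.215], [0.0, 0.0, 0.0, 1.0]] 0.3714864652863583
scene tips z [0.026 0.027 0.028 0.028 0.028 0.03 ] y -0.025 0.031
lever 119 [0.5203 0.0998 0.2506] [0.493 0.069 0.228] [0.544 0.123 0.265]
side tips z [0.023 0.024 0.025 0.028 0.029 0.03 ] y -0.031 0.023
lever 124 [0.5108 0.0938 0.2511] [0.485 0.07  0.229] [0.538 0.122 0.264]
```

Emit:
arm_command:
  plan: "0 -0.005 0.001 0 0 0; 0 -0.01 0.002 0 0 0; 0 -0.015 0.003 0 0 0; 0 -0.02 0.004 0 0 0; 0 -0.023 0.005 0 0 0; 0 -0.025 0.005 0 0 0; 0 -0.025 0.005 0 0 0"

```text
time: 16.23
eef_pos: [0.4947, 0.0823, 0.2095]
tcp_rot: [2.101, 2.331, 0.006]
wrist_force: [12.1, 1.5, -4.6]
finger_gap: 0.377
finger_force: 5.8
```

Emit:
arm_command:
  plan: "0 -0.002 0 0 0 0; 0 -0.004 0 0 0 0; 0 -0.006 0 0 0 0; 0 -0.006 0 0 0 0; 0 -0.006 0 0 0 0"

```text
time: 16.65
eef_pos: [0.4942, 0.0823, 0.2093]
tcp_rot: [2.096, 2.326, 0.018]
wrist_force: [25.3, 3.3, -14.0]
finger_gap: 0.376
finger_force: 12.5
```

The hard stop is felt: the force rose from 12 to 25 N with no motion. I'll ease off slightly, hold, and check.

Emit:
arm_command:
  plan: "0 0.002 0 0 0 0; 0 0.003 0 0 0 0; 0 0.003 0 0 0 0; 0 0.003 0 0 0 0; 0 0.003 0 0 0 0; 0 0.003 0 0 0 0"

```text
time: 17.15
eef_pos: [0.4944, 0.0823, 0.2094]
tcp_rot: [2.099, 2.329, 0.011]
wrist_force: [18.2, 1.2, -8.4]
finger_gap: 0.371
finger_force: 9.0
```

```bash
python3 - <<'E'
from h import *
s=monitor.get_state();print(s["eef_pos"],s["wrist_force"])
im={}
for n in("scene","side"):
    a=get_image(n);P=cloud(a);c=a["color"].astype(int);ok=a["range_z"]>0;sat=c.max(-1)-c.min(-1);im[n]=a["color"]
    f=P[ok&(sat<35)&(P[...,0]>.56)&(P[...,0]<.66)&(P[...,1]>-.16)&(P[...,1]<-.02)&(P[...,2]>.06)&(P[...,2]<.14)]
    for _ in range(3):
        A=np.c_[f[:,:2],np.ones(len(f))];w=np.linalg.lstsq(A,f[:,2],rcond=None)[0];r=f[:,2]-A@w;f=f[abs(r)<.005]
    print(n,len(f),"tray tilt",np.arctan(np.hypot(*w[:2])).round(3))
    j=P[ok&(c[...,0]-c[...,2]>60)&(P[...,2]>.09)&(abs(P[...,0]-.51)<.06)&(abs(P[...,1]+.108)<.055)]
    print("jar",cv2.minAreaRect(j[:,:2].astype(np.float32)*1000),j.max(0))
v=np.vstack([im["scene"][140:250,150:310],im["side"][140:250,190:350]])
cv2.imwrite("pics/end.png",cv2.resize(v[:,:,::-1],None,fx=2.7,fy=2.7,interpolation=cv2.INTER_CUBIC))
E
```

```text
[0.49439482 0.08228899 0.20941536] [18.15126977  1.19665077 -8.44603195]
scene 940 tray tilt 0.279
jar ((507.65081787109375, -105.32853698730469), (67.68363952636719, 85.41051483154297), 6.681000232696533) [ 0.54461133 -0.06092006  0.17367307]
side 282 tray tilt 0.283
jar ((492.0302429199219, -98.80500793457031), (96.84516143798828, 46.30332565307617), 65.97429656982422) [ 0.53150634 -0.06131242  0.16379935]
```

View pics/end.png

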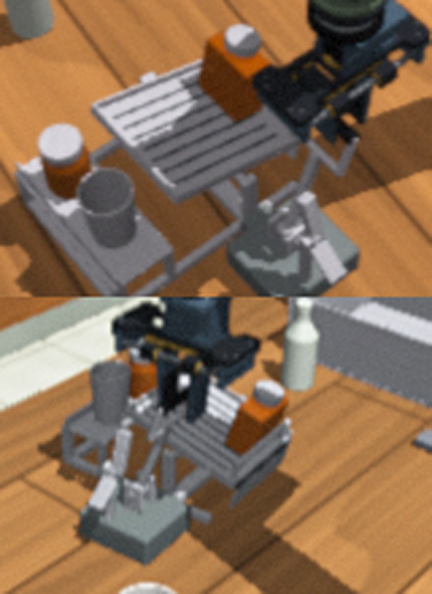

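The tray tilt measures 0.28 rad. In the picture the jar stands at the bar (235,80 above; 258,415 below), the catch arm is up, the other things are in place, and the lever is held with about 18 N.

```bash
python3 -c "
from h import *
print(job_done())"
```

```text
the job is handed in; nothing more can be done
None
```

I handed the job in with the jar's broad side against the bar, the catch open and the lever held fully pulled (tray tilt about 0.28 rad), but I did not give the jar a quarter turn: it already stood broad side to the bar, about 34 mm short, contrary to the brief, so I only slid it in; no verdict was returned.

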